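# Present a welding filter plate, label up, over the inspection light

## Task

First turn the light box's red handle to the green mark, 45 degrees open. Then take the welding filter plate out of the rack by its frosted end (the one with the corner notch), never pinching the dark clear glass, and lean it back about 45 degrees so its orange label looks upward. Finish while holding it still, the label centred about 100 mm above the lit window, with the plate touching nothing else and the pin, cones, bushing and square left where they stand.

Things in the scene. Friction and masses are not known exactly. Their poses are not given: they have to be found in the camera images.
- plate: Welding filter plate 120 long (y) x 65 high (z) x 9 mm thick (x), 0.18 kg, upright in the rack's slot. Origin: centre of its underside. +x: normal of the face with the orange label. +y: to the pale frosted end (y 10 to 60 mm); the rest is dark clear glass. Notch: 12 mm step in the frosted end's top corner; with the label facing you it is at top right. Pinch from above at y = 33 mm, upper 30 mm.
- clear_glass: The dark green clear part of the plate, 70 x 65 x 9 mm, part of the plate and stiffly joined to it; origin at the centre of its underside. Not to be pinched.
- label (a point): Reading point of the orange label: on the plate's label face, 35 mm from the plate's middle towards the frosted end, 25 mm above the lower edge. Axes as the plate's. The label (36 mm wide, dark bars low down) also folds over the label side's half of the top edge.
- turntable: Foot of the turntable, fixed; origin at the centre of its underside, on the vertical axis. The disc (210 mm across, rubber rim) turns freely; its top, on which the plate stands near the axis, is 44 mm above the table. Two rails on it, 13 mm high, 14 mm wide, 100 mm long, 11 mm apart, form the rack: a slot open at the top and both ends.
- lightbox: Grey light box fixed to the table, 160 (x) x 200 (y) x 50 mm high, origin at the centre of its underside, z up. The shutter's axis is 30 mm to its -y, the window 45 mm to its +y.
- shutter (a joint): Angle of the red shutter handle in rad, 0 = shutter closed over the window, 0.785 = at the green mark (45 degrees), 1.571 = stop. Grows counterclockwise seen from above, about a vertical axis. It stays where it is left; about 0.12 N m to turn.
- shutter_grip (a point): On the shutter's axis, 84 mm above the table, in the red handle: a bar 70 mm long (point's y, turning with it), 12 mm thick (x), 64 to 96 mm above the table. A flat shutter arm and disc (52 mm across, centre 75 mm out on the bar's +y side, top 6 mm above the box) turn with it. The white line on the bar's other end points at the marks.
- window (a point): Centre of the round lit window, 42 mm across, on top of the light box, 50 mm above the table. Axes as the light box's.
- pin: Bystander: red fixture pin, 32 mm across, 62 mm high; origin at its underside.
- cone_a: Bystander: black steel locating cone, 48 mm across, 52 mm high; origin at its underside.
- cone_b: Bystander: the other black locating cone, same size.
- bushing: Bystander: brass pipe bushing, 44 mm across, 35 mm high; origin at its underside.
- square: Bystander: blue magnetic square, an L of 75 mm sides, 18 mm high; origin under the middle of one leg.
Not all that is in view belongs to the job. There is more than one size of the turntable; the job needs the middle-sized.

How it is judged:
On the way, in this order (a step that is already met when the one before it is completed fails the run):
1. the handle is at the green mark (45 degrees, within 7) (value of joint shutter between 0.665 and 0.905 rad), for 0.2 s.
2. the plate is lifted out of the rack by the fingers (height (world z) of plate above 0.075 m and contact force between the fingers and plate above 1 N), for 0.2 s.
At the end, for the whole second after the job is handed in: Handle within 7 degrees of 45; the fingers hold the plate, still and resting on neither light box nor turntable; label face within 60 degrees of straight up; label point within 25 mm of the window centre seen from above and 50 to 160 mm over it (all of step 1 and contact force between the fingers and plate above 1 N and contact force between plate and lightbox below 0.2 N and contact force between plate and turntable below 0.2 N and angle between plate's own x axis and vertical below 1.05 rad and horizontal distance between label and window below 0.025 m and z of label in the frame of window between 0.05 and 0.16 m and linear speed of plate below 0.03 m/s); the arm keeps its last pose, push and grip.
It fails at once if the fingers press on the dark clear glass (contact force between the fingers and clear_glass above 1 N).
It fails at once if the pin, a cone, the bushing or the square is disturbed (moved more than 30 mm) (distance of any of pin, cone_a, cone_b, bushing, square from where it was at the start of the episode above 0.03 m).
It also fails if it takes over 58 s, if anything falls off the work surface, if the arm or the gripper's body presses on something with over 40 N, if the wrist force passes 120 N, or if a joint passes its speed limit or range.

## Robot

A 6-joint arm with a two-finger parallel gripper is mounted at the origin on the work surface. World frame = base frame: x ahead of the robot, y to its left, z up, the work surface at z = 0. Lengths are in m, angles in rad, forces in N, time in s.
With the tool pointing down it reaches from about 0.325 to 0.85 m from the base axis. Payload 15.5 kg.
Tool frame: the origin (TCP) lies between the finger pads; the fingertips stand 22 mm ahead of it and the grasp point (between the pads) lies 3 mm ahead of it (manip.tips_ahead is the distance from the TCP to the fingertips, in m); z points along the fingers, y is the direction in which the jaws open and shut (so a half turn about z gives the same grasp; the last joint's range is limited). The gripper opens to 91 mm and grips with 3 to 60 N. Pads are 32 mm wide; open, the fingers measure 118 mm over their backs; the gripper's body (76 mm by 178 mm) begins 60 mm behind the grasp point.
Start: joints at [1.058, 0.494, 1.345, -0, 1.302, -0.096], TCP at [0.253, 0.571, 0.236] pointing down, gripper open.
Joint ranges: [-2.91, 2.91], [-0.82, 2.16], [0.22, 2.67], [-1.22, 4.37], [0.12, 2.79], [-3.08, 3.08]. Speed limits (rad/s): [1.89, 1.89, 2.57, 3.01, 3.01, 3.01].

## Interface

Orientations are given as a unit quaternion [w, x, y, z].
In Python, from station import readout, cams, ticket, manip gives the robot as it stands.
- The arm moves only by the tool jog_arm, never from a script. Its argument "deltas" is a list of rows, each a list of 3 entries, a list of its own where there are three numbers: the turn, a rotation vector about the tool's x, y, z in rad, then the shift along the tool's x, y, z in cm, then the finger opening in cm, from 0 to 9.12. In form: [[[wx, wy, wz], [dx, dy, dz], gripper], ...]. A call has 1 to 12 rows; each row shifts and turns the commanded pose from where the row before left it, along the tool's axes as they then stand; what a row does not reach is not made up. A row lasts 1/12 s, in which the tool goes at most 41.7 mm and 7.16 degrees, less where a joint would pass 70% of its speed; a pose out of reach is approached as far as the arm can. A call is refused whole if a number of a shift passes 4.17 or a number of a turn 0.125, either way. A call with a gripper value outside its range is refused whole. The fingers move at their own pace and stop on an object; the grip force is fixed at half the most. Time passes only in rows, so rows that do not move let the fingers close. It gives the time, the measured TCP pose, the force and the opening at its end, in the units of the state.
- readout.observe(): the state, without advancing time (a new reading comes with each control period).
- cams.read_camera(name): name is "scene" or "top" or "wrist"; returns a dict with "color" (400x640x3 uint8, red, green, blue), "fx", "fy", "cx", "cy" (pixels), "dist_coeffs" ([k1, k2, p1, p2, k3] as OpenCV has them; the pictures are not rectified), "extrinsics" (4x4, takes a point from camera to world coordinates); the wrist camera has in their place "hand_eye" (4x4, takes a point from camera to tool coordinates, whose origin is the TCP and whose axes are the flange's). Camera axes: x right, y down, z forward; pixel columns grow to the right and rows downward; lengths in m; the calibration is good to about 2 mm. A picture is of the moment at which its call begins: read the wrist's pose just before it. There is no depth.
- ticket.sign_off(): hands the job in, once; it reports no verdict.
The state is a dict: "time": time; "q": joint angles; "dq": joint speeds; "tau": joint torques, N m; "position": TCP position; "tcp_rot": TCP orientation; "force": force on the tool from outside, world axes, zero at the start; "torque": the same for the moment, N m; "grip_width": finger opening in m.
Only numpy, scipy, OpenCV 4.12 (cv2) and the standard library are available. Lean on these libraries where they do the work, as an engineer would, in place of code of your own. Each camera call takes 0.05 s, during which the arm holds its last target.

## Working session

There is one attempt and no reset: what is moved stays moved. The work goes in short steps, Python scripts to look and compute and a tool call to move; the robot and the scene stay as the last step left them, time stands still between calls to the robot, and variables do not carry over. Pictures are saved under pics/ and viewed, and the job is handed in when it is done.

Besides the shell and the picture viewer there is one more tool, called after "Call:" as name([rows], argument=value, ...), one row to a line, values as JSON. jog_arm: Moves the arm, as the interface text tells. Its arguments: {"type":"object","properties":{"deltas":{"type":"array","items":{"type":"array"}}},"required":["deltas"]}

```bash
ls; mkdir -p pics; python3 - <<'E'
from station import readout, cams, manip
import cv2, json
print(readout.observe())
for n in ("scene","top","wrist"):
    d=cams.read_camera(n); cv2.imwrite(f"pics/{n}0.png",d["color"][:,:,::-1])
    import pickle; pickle.dump(d,open(f"{n}0.pkl","wb"))
    print(n,{k:(v if not hasattr(v,'tolist') else v.tolist()) for k,v in d.items() if k!="color"})
E
```

```text
pics
{'time': 0.0, 'q': array([ 1.05849296e+00,  4.94184691e-01,  1.34616803e+00,  1.38619749e-05,
        1.30247896e+00, -9.55138883e-02]), 'dq': array([ 0.0006749 , -0.00064693,  0.00066023, -0.00054066, -0.00129127,
       -0.001393  ]), 'tau': array([-2.29523139e-03, -8.78798747e+01, -3.81868887e+01,  7.05431239e-02,
        5.28151367e-02, -7.93451022e-05]), 'position': array([0.25283702, 0.57117408, 0.23532481]), 'tcp_rot': array([-1.91766803e-04,  2.06891398e-01,  9.78363718e-01, -5.89125816e-04]), 'force': array([-0.32328382, -0.00976365,  0.41126079]), 'torque': array([-0.02097815,  0.00744877, -0.00093651]), 'grip_width': 0.09136075377548913}
scene {'fx': 383.9472893732916, 'fy': 383.9472893732916, 'cx': 326.95700263228065, 'cy': 199.81502872468346, 'dist_coeffs': [-0.06839449242457905, 0.0, 0.0, 0.0, 0.0], 'extrinsics': [[0.4368197293910496, 0.5112855693426952, -0.7401186327857489, 1.1964242375754683], [0.8994727725809893, -0.25897407364255465, 0.35196755612761865, -0.3724141672028479], [-0.011715604986416845, -0.8194629312927442, -0.5730124334051622, 0.6192908392509352],
[... 263 characters left out ...]
86, 0.3291543722165986], [-0.9844706305621685, -0.17078854669036728, 0.040606032555746525, -0.06493967345418315], [-0.004092501679227804, -0.2089173802909816, -0.9779247310720589, 0.9124641943496594], [0.0, 0.0, 0.0, 1.0]]}
wrist {'fx': 277.34960831521806, 'fy': 277.34960831521806, 'cx': 317.7229700221208, 'cy': 200.455949094239, 'dist_coeffs': [-0.03823968654907542, 0.0, 0.0, 0.0, 0.0], 'hand_eye': [[-0.00017947296762046608, -0.9557157107653964, -0.29429143376191647, 0.0832646747416528], [0.9999999787517505, -0.00014167819527083036, -0.0001497457338471594, -0.0004977628800061362], [0.00010141967123878634, -0.2942914543840503, 0.9557157158855181, -0.14872815998190178], [0.0, 0.0, 0.0, 1.0]]}
```

View pics/scene0.png

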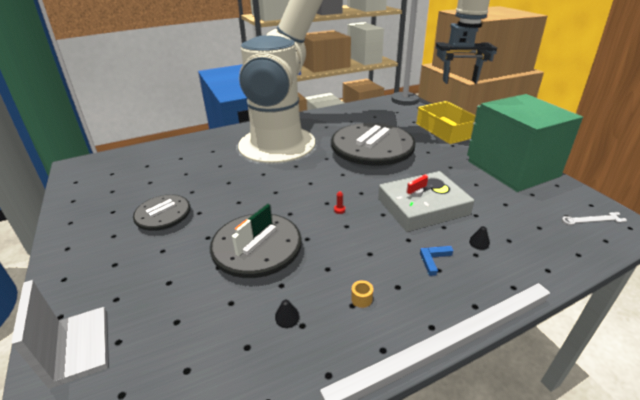

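View pics/top0.png

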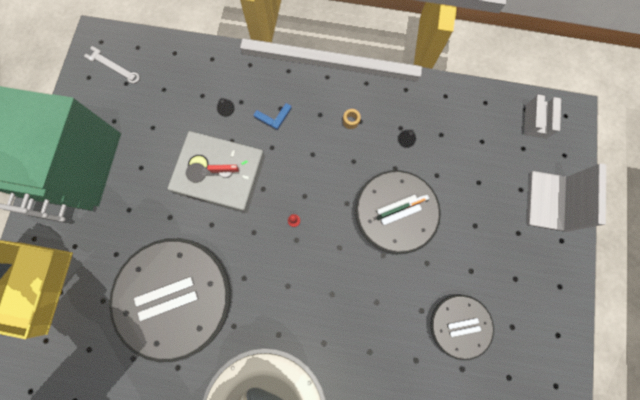

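View pics/wrist0.png

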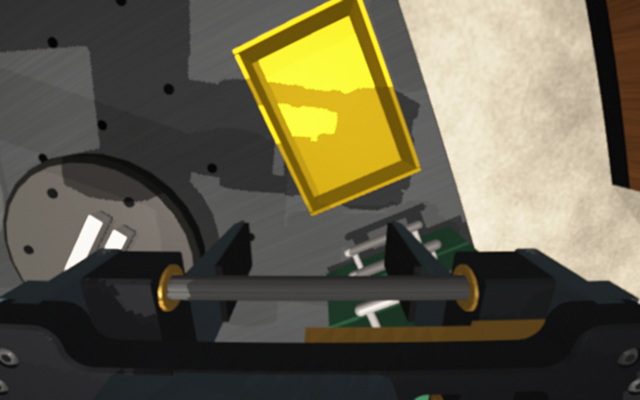

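The scene shows three turntables. In the top view they are at (172,298) large, (398,210) middle with the plate, and (463,327) small. The light box is at (216,170), the pin at (293,220), the cones at (226,106) and (407,138), the bushing at (352,118) and the square at (272,117). I choose the middle turntable and will check it in close crops.

```bash
python3 - <<'E'
import cv2
t=cv2.imread("pics/top0.png"); s=cv2.imread("pics/scene0.png")
a=cv2.resize(t[120:220,155:275],None,fx=6,fy=6,interpolation=cv2.INTER_CUBIC); cv2.imwrite("pics/c1.png",a)
a=cv2.resize(t[165:260,350:450],None,fx=6,fy=6,interpolation=cv2.INTER_CUBIC); cv2.imwrite("pics/c2.png",a)
a=cv2.resize(s[190:290,200:320],None,fx=6,fy=6,interpolation=cv2.INTER_CUBIC); cv2.imwrite("pics/c3.png",a)
a=cv2.resize(s[160:240,370:490],None,fx=6,fy=6,interpolation=cv2.INTER_CUBIC); cv2.imwrite("pics/c4.png",a)
E
```

```text
(no output)
```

View pics/c1.png

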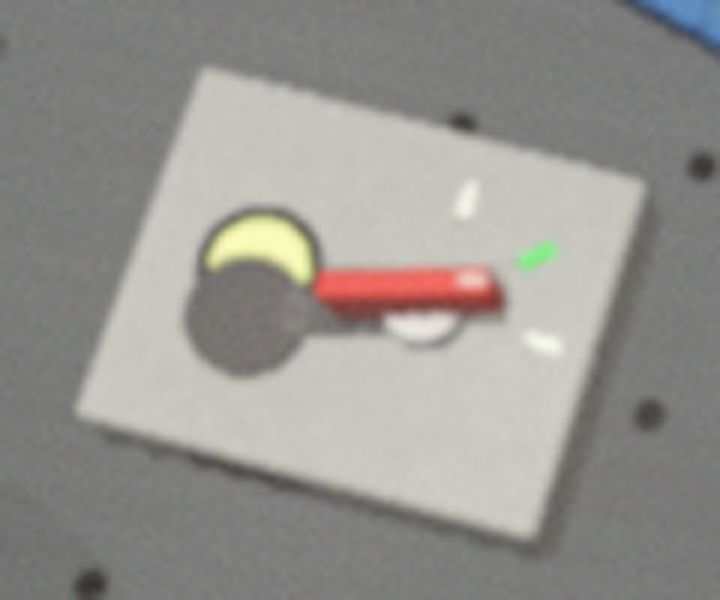

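View pics/c2.png

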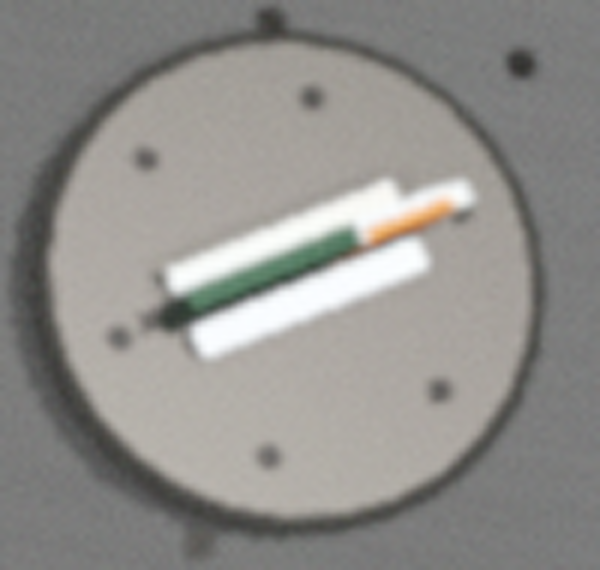

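View pics/c3.png

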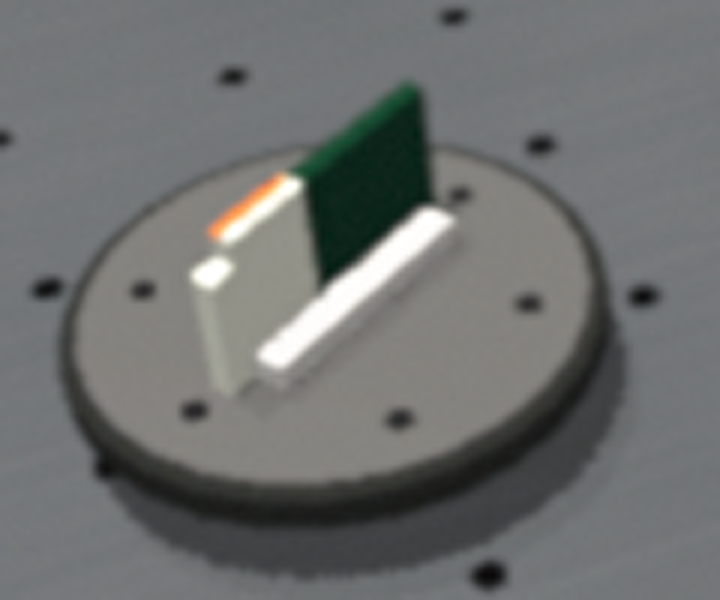

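View pics/c4.png

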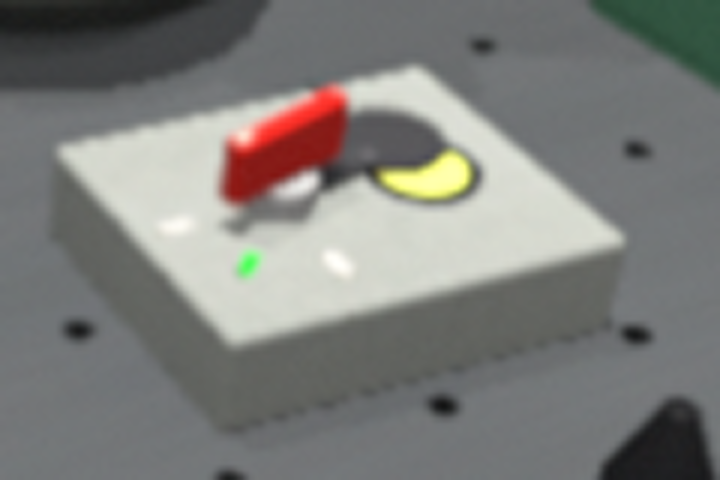

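Top crop: box corners are at crop (205,68), (645,182), (537,540), (80,412). The shutter is closed over the window, the green mark is at (538,256), and the red bar runs from (320,287) to (485,285). The plate is in the middle turntable. Its orange top edge runs (368,238)–(455,207) on the robot side, and the frosted end with the lower notch is on the right.

```bash
cat > h.py <<'E'
import numpy as np, cv2, pickle
from scipy.optimize import least_squares
from scipy.spatial.transform import Rotation as R
def load(n): return pickle.load(open(n,"rb"))
def K(d): return np.array([[d["fx"],0,d["cx"]],[0,d["fy"],d["cy"]],[0,0,1.]])
def ext(d,st=None):
    if "extrinsics" in d: return np.array(d["extrinsics"])
    T=np.eye(4);q=st["tcp_rot"];T[:3,:3]=R.from_quat([q[1],q[2],q[3],q[0]]).as_matrix();T[:3,3]=st["position"]
    return T@np.array(d["hand_eye"])
def at_z(d,uv,z,E=None):
    E=ext(d) if E is None else E
    p=cv2.undistortPoints(np.array(uv,float).reshape(-1,1,2),K(d),np.array(d["dist_coeffs"])).reshape(-1,2)
    r=np.c_[p,np.ones(len(p))]@E[:3,:3].T
    return E[:3,3]+r*((z-E[2,3])/r[:,2])[:,None]
def proj(d,P,E=None):
    E=ext(d) if E is None else E
    Ei=np.linalg.inv(E)
    return cv2.projectPoints(np.array(P,float).reshape(-1,3),cv2.Rodrigues(Ei[:3,:3])[0],Ei[:3,3],K(d),np.array(d["dist_coeffs"]))[0].reshape(-1,2)
def crop(uv,x0,y0,f): return (np.array(uv,float)+.5)/f-.5+[x0,y0]
E
python3 - <<'E'
from h import *
t=load("top0.pkl"); s=load("scene0.pkl")
c=at_z(t,crop([(205,68),(645,182),(537,540),(80,412)],155,120,6),.05)
c2=at_z(s,crop([(415,68),(625,240),(235,345),(58,150)],370,160,6),.05)
for name,C in(("top",c),("scene",c2)):
    print(name,C.round(4).tolist(),"mean",C.mean(0).round(4),[np.linalg.norm(C[i]-C[(i+1)%4]).round(4) for i in range(4)])
v=(c[0]-c[1])+(c[3]-c[2]); print("box +y yaw",np.degrees(np.arctan2(v[1],v[0])))
v=(c2[0]-c2[3])+(c2[1]-c2[2]); print("scene box +y dir",np.degrees(np.arctan2(v[1],v[0])))
# handle bar top (z .096)
h=at_z(t,crop([(315,270),(490,268),(498,290),(315,300)],155,120,6),.096); print(h.round(4).tolist(), h.mean(0))
print("disc",at_z(t,crop([(245,318)],155,120,6),.056), "window",at_z(t,crop([(262,263)],155,120,6),.05))
# plate
p=at_z(t,crop([(368,238),(455,207),(360,228),(190,300)],350,165,6),.109); print("plate",p.round(4).tolist())
p=at_z(s,crop([(290,178),(218,238),(408,85)],200,190,6),.109); print("plate s",p.round(4).tolist())
for nm,uv in (("rails",[(167,280),(390,188),(430,255),(205,350)]),): print(at_z(t,crop(uv,350,165,6),.057).round(4).tolist())
print("disc",at_z(t,crop([(50,270),(538,275),(290,38),(290,525)],350,165,6),.044).round(4).tolist())
for n,uv in dict(pin=(293,215),ca=(226,106),cb=(407,138),bu=(352,117),sq=(272,117)).items(): print(n,at_z(t,[uv],.02).round(3))
E
```

```text
top [[0.6283, 0.3162, 0.05], [0.6108, 0.1214, 0.05], [0.454, 0.1331, 0.05], [0.4733, 0.3297, 0.05]] mean [0.5416 0.2251 0.05  ] [np.float64(0.1957), np.float64(0.1572), np.float64(0.1975), np.float64(0.1557)]
scene [[0.4761, 0.3305, 0.05], [0.6324, 0.3178, 0.05], [0.6167, 0.1225, 0.05], [0.4604, 0.1369, 0.05]] mean [0.5464 0.2269 0.05  ] [np.float64(0.1568), np.float64(0.1958), np.float64(0.157), np.float64(0.1943)]
box +y yaw 84.6268028632808
scene box +y dir 85.38326995909601
[[0.5375, 0.232, 0.096], [0.5503, 0.1642, 0.096], [0.5421, 0.1591, 0.096], [0.5256, 0.2291, 0.096]] [0.5388701 0.1961073 0.096    ]
disc [[0.5226927  0.27011642 0.056     ]] window [[0.54839662 0.27126417 0.05      ]]
plate [[0.5235, -0.2497, 0.109], [0.5411, -0.2807, 0.109], [0.5268, -0.2462, 0.109], [0.4883, -0.1868, 0.109]]
plate s [[0.526, -0.2448, 0.109], [0.548, -0.2775, 0.109], [0.4899, -0.1875, 0.109]]
[[0.505, -0.1845, 0.057], [0.558, -0.2679, 0.057], [0.5335, -0.287, 0.057], [0.4797, -0.2033, 0.057]]
disc [[0.5034, -0.139, 0.044], [0.536, -0.3346, 0.044], [0.6178, -0.2225, 0.044], [0.4185, -0.2482, 0.044]]
pin [[0.466 0.017 0.02 ]]
ca [[0.725 0.249 0.02 ]]
cb [[ 0.719 -0.239  0.02 ]]
bu [[ 0.752 -0.088  0.02 ]]
sq [[0.715 0.121 0.02 ]]
```

```bash
python3 - <<'E'
from h import *
t=load("top0.pkl"); s=load("scene0.pkl")
b=at_z(s,[(522,183),(470,150),(568,160)],0); print(b.round(3))
# find height so that scene top corner lies above base
for z in (.1,.12,.14,.16,.18): print(z,at_z(s,[(517,122),(473,98),(577,118)],z).round(3).tolist(), at_z(t,[(119,135),(75,98)],z).round(3).tolist())
E
```

```text
[[0.584 0.574 0.   ]
 [0.35  0.583 0.   ]
 [0.553 0.835 0.   ]]
0.1 [[0.403, 0.718, 0.1], [0.165, 0.747, 0.1], [0.472, 0.946, 0.1]] [[0.572, 0.458, 0.1], [0.647, 0.594, 0.1]]
0.12 [[0.434, 0.676, 0.12], [0.204, 0.704, 0.12], [0.5, 0.895, 0.12]] [[0.566, 0.445, 0.12], [0.639, 0.578, 0.12]]
0.14 [[0.464, 0.634, 0.14], [0.244, 0.66, 0.14], [0.528, 0.845, 0.14]] [[0.56, 0.432, 0.14], [0.631, 0.562, 0.14]]
0.16 [[0.495, 0.592, 0.16], [0.284, 0.617, 0.16], [0.555, 0.794, 0.16]] [[0.554, 0.419, 0.16], [0.623, 0.546, 0.16]]
0.18 [[0.526, 0.55, 0.18], [0.324, 0.574, 0.18], [0.583, 0.743, 0.18]] [[0.548, 0.406, 0.18], [0.616, 0.529, 0.18]]
```

Call:
jog_arm([
  [[0,0,0],[0,0,-2.5],9.1],
  [[0,0,0],[0,0,-2.5],9.1],
  [[0,0,0],[0,0,-2.5],9.1],
  [[0,0,0],[0,0,-2.5],9.1],
  [[0,0,0],[-2.6,-1.4,0],9.1],
  [[0,0,0],[-2.6,-1.4,0],9.1],
  [[0,0,0],[-2.6,-1.4,0],9.1],
  [[0,0,0],[-2.6,-1.4,0],9.1],
  [[0,0,0],[-2.6,-1.4,0],9.1],
  [[0,0,0],[-2.6,-1.4,0],9.1],
  [[0,0,0],[-2.6,-1.4,0],9.1],
  [[0,0,0],[-2.6,-1.4,0],9.1],
])

```text
time: 1.15
position: [0.3985, 0.3836, 0.3358]
tcp_rot: [-0.0, 0.207, 0.978, -0.0]
force: [-0.3, -0.1, 0.2]
grip_width: 0.091
```

Call:
jog_arm([
  [[0,0,0],[-2.6,-1.4,0],9.1],
  [[0,0,0],[-2.6,-1.4,0],9.1],
  [[0,0,0],[-2.6,-1.4,0],9.1],
  [[0,0,0],[-2.6,-1.4,0],9.1],
  [[0,0,0.1],[-2.6,-1.4,0],9.1],
  [[0,0,0.12],[0,0,0],9.1],
  [[0,0,0.12],[0,0,0],9.1],
  [[0,0,0.12],[0,0,0],9.1],
  [[0,0,0.12],[0,0,0],9.1],
  [[0,0,0.12],[0,0,0],9.1],
  [[0,0,0.12],[0,0,0],9.1],
  [[0,0,0.1],[0,0,0],9.1],
])

```text
time: 2.15
position: [0.4883, 0.2682, 0.3357]
tcp_rot: [-0.0, 0.622, 0.783, -0.0]
force: [-0.3, 0.1, 0.2]
grip_width: 0.0911
```

```bash
cat > look.py <<'E'
import sys,pickle,cv2
from station import readout,cams
cam,n=sys.argv[1:3]
st=readout.observe(); d=cams.read_camera(cam)
pickle.dump(d,open(n+".pkl","wb")); pickle.dump(st,open(n+".st","wb"))
cv2.imwrite(f"pics/{n}.png",d["color"][:,:,::-1])
from scipy.spatial.transform import Rotation as R
q=st["tcp_rot"]; M=R.from_quat([q[1],q[2],q[3],q[0]]).as_matrix()
print(st["time"],st["position"].round(4),"y",M[:,1].round(3),"z",M[:,2].round(3),"q",st["q"].round(3),"F",st["force"].round(2),"w",round(st["grip_width"],4))
E
python3 look.py wrist w1
```

```text
2.15 [0.4883 0.2682 0.3357] y [ 0.974  0.226 -0.001] z [-0.001 -0.    -1.   ] q [0.395 0.314 1.363 0.    1.465 0.167] F [-0.31  0.14  0.18] w 0.0911
```

View pics/w1.png

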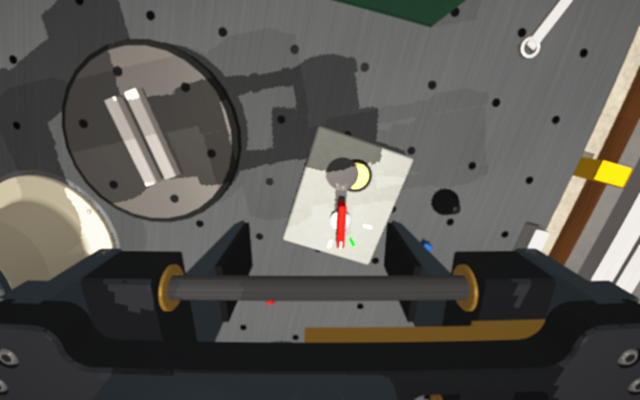

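```bash
python3 - <<'E'
import cv2
t=cv2.imread("pics/w1.png")
cv2.imwrite("pics/c5.png",cv2.resize(t[120:270,275:425],None,fx=4,fy=4,interpolation=cv2.INTER_CUBIC))
E
```

```text
(no output)
```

View pics/c5.png

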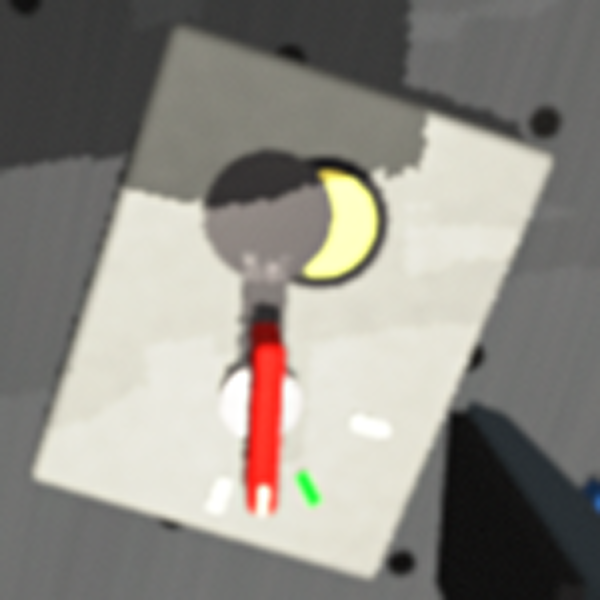

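Crop w1: box corners are at (178,25), (552,157), (372,580), (35,477). The red bar's top runs (268,342)–(262,512), the window centre is at (322,221), the shutter disc at (268,213), and the green mark at (308,488).

```bash
python3 - <<'E'
from h import *
d=load("w1.pkl");st=load("w1.st");E=ext(d,st)
f=lambda uv,z: at_z(d,crop(uv,275,120,4),z,E)
c=f([(178,25),(552,157),(372,580),(35,477)],.05); print(c.round(4).tolist(),c.mean(0))
print([np.linalg.norm(c[i]-c[(i+1)%4]).round(4) for i in range(4)])
v=(c[0]-c[3])+(c[1]-c[2]);print("yaw+y",np.degrees(np.arctan2(v[1],v[0])))
b=f([(268,342),(262,512)],.096); print("bar",b,b.mean(0)); v=b[0]-b[1]; print(np.degrees(np.arctan2(v[1],v[0])),np.linalg.norm(v))
w=f([(322,221)],.05);s=f([(268,213)],.056);print("win",w,"disc",s)
ax=f([(260,402)],.05); print("axis disc",ax)
g=f([(308,488)],.05); print("green",g, np.degrees(np.arctan2(*(ax-g)[0,[1,0]])))
v=(s-ax)[0]; print("disc ang",np.degrees(np.arctan2(v[1],v[0])),np.linalg.norm(v)); v=(w-ax)[0]; print("win ang",np.degrees(np.arctan2(v[1],v[0])),np.linalg.norm(v))
E
```

```text
[[0.475, 0.3345, 0.05], [0.6297, 0.3191, 0.05], [0.6125, 0.1228, 0.05], [0.4578, 0.1382, 0.05]] [0.54373556 0.22867045 0.05      ]
[np.float64(0.1555), np.float64(0.1971), np.float64(0.1555), np.float64(0.197)]
yaw+y 84.99299571808476
bar [[0.53236544 0.23343253 0.096     ]
 [0.54746539 0.16586292 0.096     ]] [0.53991541 0.19964772 0.096     ]
102.59704909095096 0.06923626688988699
win [[0.54809123 0.27374125 0.05      ]] disc [[0.52551318 0.27306692 0.056     ]]
axis disc [[0.54314397 0.19335518 0.05      ]]
green [[0.57311031 0.15965651 0.05      ]] 131.64490220247373
disc ang 102.4719898691199 0.08185845222883797
win ang 86.47824257534008 0.08053816242852643
```

Call:
jog_arm([
  [[0,0,0],[-2.0,0.9,0],9.1],
  [[0,0,0],[-2.0,0.9,0],9.1],
  [[0,0,0],[-2.0,0.9,0],9.1],
  [[0,0,0],[-2.0,0.9,0],9.1],
  [[0,0,0],[0,0,2.5],9.1],
  [[0,0,0],[0,0,2.5],9.1],
  [[0,0,0],[0,0,2.5],9.1],
  [[0,0,0],[0,0,2.5],9.1],
  [[0,0,0],[0,0,2.5],9.1],
  [[0,0,0],[0,0,2.5],9.1],
  [[0,0,0],[0,0,2.0],9.1],
  [[0,0,0],[0,0,0],9.1],
])

```text
time: 3.2
position: [0.5399, 0.1982, 0.1623]
tcp_rot: [-0.002, 0.619, 0.786, -0.002]
force: [-0.9, 0.2, -0.6]
grip_width: 0.0908
```

```bash
python3 look.py wrist w2
```

```text
3.2 [0.5399 0.1982 0.1623] y [ 0.972  0.234 -0.006] z [-0.006 -0.002 -1.   ] q [ 0.248  0.508  1.553 -0.     1.087  0.012] F [-0.9   0.15 -0.61] w 0.0908
```

View pics/w2.png

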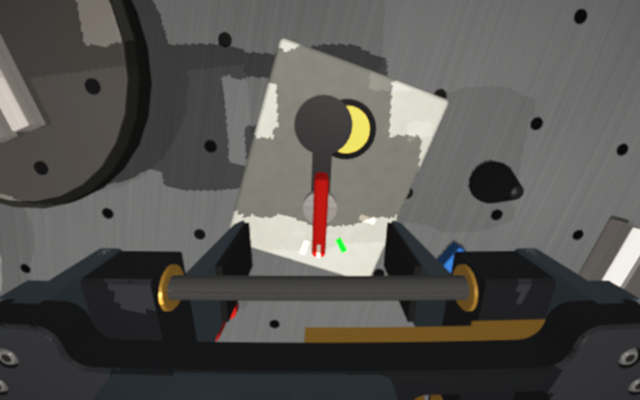

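The red bar is centred between the fingers, upright at column 320, rows 175–255. I'll go down, close and look at the forces.

Call:
jog_arm([
  [[0,0,0],[0,0,1.5],9.1],
  [[0,0,0],[0,0,1.5],9.1],
  [[0,0,0],[0,0,1.5],9.1],
  [[0,0,0],[0,0,1.3],9.1],
  [[0,0,0],[0,0,0.8],9.1],
  [[0,0,0],[0,0,0],9.1],
  [[0,0,0],[0,0,0],0.5],
  [[0,0,0],[0,0,0],0.5],
  [[0,0,0],[0,0,0],0.5],
  [[0,0,0],[0,0,0],0.5],
  [[0,0,0],[0,0,0],0.5],
  [[0,0,0],[0,0,0],0.5],
])

```text
time: 4.25
position: [0.5421, 0.1988, 0.1002]
tcp_rot: [0.0, 0.62, 0.785, 0.0]
force: [-0.3, -0.4, -0.3]
grip_width: 0.0539
```

Call:
jog_arm([
  [[0,0,0],[0,0,0],0.5],
  [[0,0,0],[0,0,0],0.5],
  [[0,0,0],[0,0,0],0.5],
  [[0,0,0],[0,0,0],0.5],
  [[0,0,0],[0,0,0],0.5],
])

```text
time: 4.67
position: [0.542, 0.1988, 0.0999]
tcp_rot: [-0.0, 0.62, 0.785, -0.0]
force: [-0.6, 0.1, -0.9]
grip_width: 0.0207
```

Call:
jog_arm([
  [[0,0,0],[0,0,0.6],2.0],
  [[0,0,0],[0,0,0],0.5],
  [[0,0,0],[0,0,0],0.5],
  [[0,0,0],[0,0,0],0.5],
  [[0,0,0],[0,0,0],0.5],
  [[0,0,0],[0,0,0],0.5],
])

```text
time: 5.17
position: [0.541, 0.1984, 0.0932]
tcp_rot: [-0.001, 0.62, 0.785, -0.001]
force: [-2.4, -2.7, -15.9]
grip_width: 0.0117
```

Call:
jog_arm([
  [[0,0,-0.06],[0,0,0],0.5],
  [[0,0,-0.06],[0,0,0],0.5],
  [[0,0,-0.06],[0,0,0],0.5],
  [[0,0,-0.06],[0,0,0],0.5],
  [[0,0,-0.06],[0,0,0],0.5],
  [[0,0,-0.06],[0,0,0],0.5],
  [[0,0,-0.06],[0,0,0],0.5],
  [[0,0,-0.06],[0,0,0],0.5],
  [[0,0,0],[0,0,0],0.5],
  [[0,0,0],[0,0,0],0.5],
  [[0,0,0],[0,0,0],0.5],
])

```text
time: 6.08
position: [0.5412, 0.1985, 0.0932]
tcp_rot: [-0.001, 0.416, 0.909, -0.001]
force: [-3.0, -2.0, -24.4]
grip_width: 0.012
```

```bash
python3 look.py top t2; python3 - <<'E'
import cv2
t=cv2.imread("pics/t2.png")
cv2.imwrite("pics/c6.png",cv2.resize(t[100:220,135:275],None,fx=5,fy=5,interpolation=cv2.INTER_CUBIC))
E
```

```text
6.0833 [0.5412 0.1985 0.0932] y [ 0.757  0.653 -0.002] z [-0.002 -0.001 -1.   ] q [ 0.248  0.601  1.614 -0.     0.929 -0.464] F [ -3.04  -1.99 -24.44] w 0.012
```

View pics/c6.png

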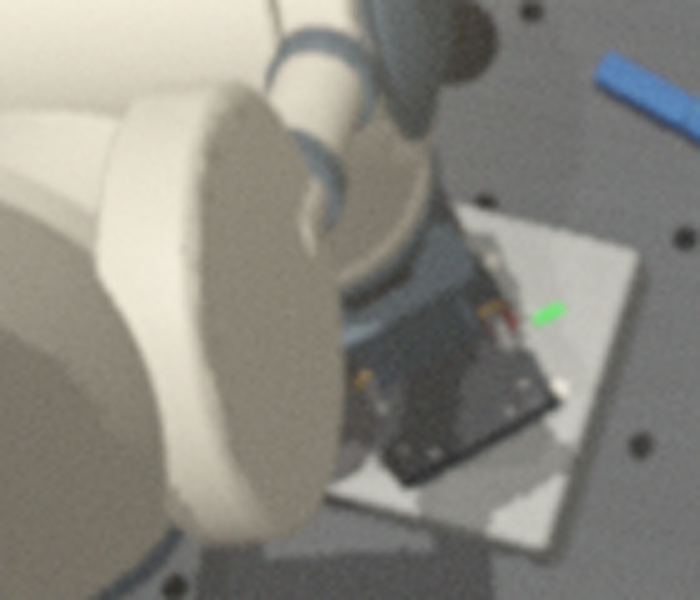

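The gripper is aligned with the bar at about 130.8°, against a target of 130. I'll release and rise.

Call:
jog_arm([
  [[0,0,0],[0,0,0],9.1],
  [[0,0,0],[0,0,0],9.1],
  [[0,0,0],[0,0,0],9.1],
  [[0,0,0],[0,0,0],9.1],
  [[0,0,0],[0,0,-0.5],9.1],
  [[0,0,0],[0,0,-2.0],9.1],
  [[0,0,0],[0,0,-2.5],9.1],
  [[0,0,0],[0,0,-2.5],9.1],
  [[0,0,0],[0,0,-2.5],9.1],
  [[0,0,0],[0,0,-2.5],9.1],
  [[0,0,0],[0,0,-2.5],9.1],
  [[0,0,0],[0,0,0],9.1],
])

```text
time: 7.13
position: [0.5441, 0.1994, 0.2494]
tcp_rot: [0.003, 0.415, 0.91, 0.003]
force: [0.7, 1.0, -0.3]
grip_width: 0.0888
```

```bash
python3 look.py wrist w3; python3 - <<'E'
import cv2
t=cv2.imread("pics/w3.png")
cv2.imwrite("pics/c7.png",t[:300])
E
```

```text
7.1333 [0.5441 0.1994 0.2494] y [0.756 0.655 0.007] z [ 0.008  0.002 -1.   ] q [ 0.248  0.413  1.449  0.     1.272 -0.466] F [ 0.68  1.   -0.31] w 0.0888
```

View pics/c7.png

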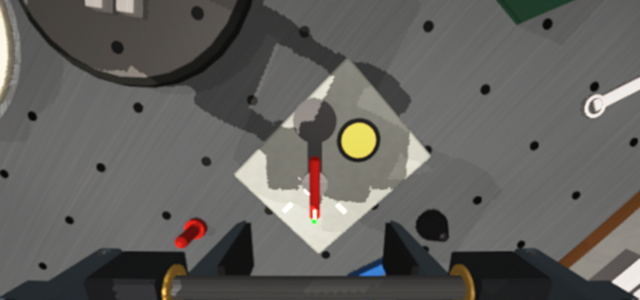

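The white line sits on the green mark at (315,220), and the window at (359,139) is fully open. Next is the plate.

Call:
jog_arm([
  [[0,0,0],[-2.48,-2.2,0],9.1],
  [[0,0,0],[-2.48,-2.2,0],9.1],
  [[0,0,0],[-2.48,-2.2,0],9.1],
  [[0,0,0],[-2.48,-2.2,0],9.1],
  [[0,0,0],[-2.48,-2.2,0],9.1],
  [[0,0,0],[-2.48,-2.2,0],9.1],
  [[0,0,0],[-2.48,-2.2,0],9.1],
  [[0,0,0],[-2.48,-2.2,0],9.1],
  [[0,0,0],[-2.48,-2.2,0],9.1],
  [[0,0,0],[-2.48,-2.2,0],9.1],
  [[0,0,0],[-2.48,-2.2,0],9.1],
  [[0,0,0],[-2.48,-2.2,0],9.1],
])

```text
time: 8.18
position: [0.5368, -0.2006, 0.2435]
tcp_rot: [-0.0, 0.416, 0.91, 0.0]
force: [0.8, -0.3, 0.9]
grip_width: 0.091
```

Call:
jog_arm([
  [[0,0,0.1],[-2.0,-1.8,0],9.1],
  [[0,0,0.12],[0,0,0],9.1],
  [[0,0,0.12],[0,0,0],9.1],
  [[0,0,0.12],[0,0,0],9.1],
  [[0,0,0.12],[0,0,0],9.1],
  [[0,0,0.12],[0,0,0],9.1],
  [[0,0,0.12],[0,0,0],9.1],
  [[0,0,0.12],[0,0,0],9.1],
  [[0,0,0.12],[0,0,0],9.1],
  [[0,0,0.12],[0,0,0],9.1],
  [[0,0,0.12],[0,0,0],9.1],
  [[0,0,0.12],[0,0,0],9.1],
])

```text
time: 9.18
position: [0.5365, -0.2258, 0.2433]
tcp_rot: [-0.0, 0.909, 0.416, -0.0]
force: [0.0, 0.3, -0.4]
grip_width: 0.091
```

Call:
jog_arm([
  [[0,0,0.12],[0,0,0],9.1],
  [[0,0,0.12],[0,0,0],9.1],
  [[0,0,0.12],[0,0,0],9.1],
  [[0,0,0.12],[0,0,0],9.1],
  [[0,0,0.12],[0,0,0],9.1],
  [[0,0,0.12],[0,0,0],9.1],
  [[0,0,0.12],[0,0,0],9.1],
  [[0,0,0.12],[0,0,0],9.1],
  [[0,0,0.12],[0,0,0],9.1],
  [[0,0,0.12],[0,0,0],9.1],
  [[0,0,0.12],[0,0,0],9.1],
  [[0,0,0.12],[0,0,0],9.1],
])

```text
time: 10.18
position: [0.5366, -0.2258, 0.2433]
tcp_rot: [-0.0, 0.958, -0.287, -0.0]
force: [1.0, -1.3, -0.9]
grip_width: 0.0909
```

Call:
jog_arm([
  [[0,0,0.12],[0,0,0],9.1],
  [[0,0,0.12],[0,0,0],9.1],
  [[0,0,0.12],[0,0,0],9.1],
  [[0,0,0.06],[0,0,0],9.1],
  [[0,0,0],[0,0,0],9.1],
])

```text
time: 10.6
position: [0.5366, -0.2258, 0.2434]
tcp_rot: [-0.0, 0.878, -0.479, -0.0]
force: [0.4, 0.7, 0.1]
grip_width: 0.0912
```

```bash
python3 look.py wrist w4; python3 - <<'E'
import cv2
t=cv2.imread("pics/w4.png")
cv2.imwrite("pics/c8.png",t[:300])
E
```

```text
10.6 [ 0.5366 -0.2258  0.2434] y [-0.841 -0.542  0.   ] z [-0.001  0.    -1.   ] q [-0.501  0.426  1.444  0.     1.272  2.068] F [0.42 0.71 0.11] w 0.0912
```

View pics/c8.png

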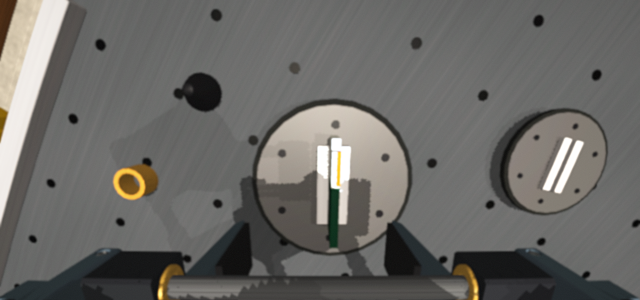

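```bash
python3 - <<'E'
import cv2
t=cv2.imread("pics/w4.png")
cv2.imwrite("pics/c9.png",cv2.resize(t[120:270,270:400],None,fx=4,fy=4,interpolation=cv2.INTER_CUBIC))
E
```

```text
(no output)
```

View pics/c9.png

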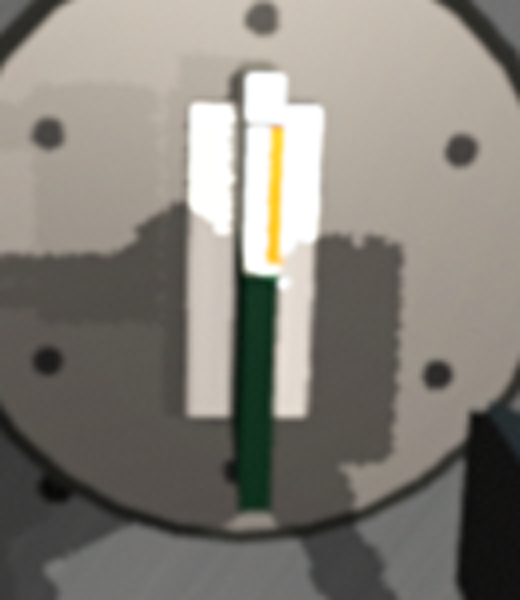

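Close crop (wrist): frosted end and notch are at the top, with the notch step at (264,123). The orange strip on the right, which is tool +y, confirms the label side. The clear/frosted border is at (260,276) and the glass end at (254,512).

```bash
python3 - <<'E'
from h import *
d=load("w4.pkl");st=load("w4.st");E=ext(d,st)
f=lambda uv,z: at_z(d,crop(uv,270,120,4),z,E)
p=f([(264,123),(260,276),(254,512)],.109); print(p.round(4).tolist())
v=p[0]-p[2]; L=np.linalg.norm(v); a=np.arctan2(v[1],v[0]); print(L,np.degrees(a))
u=v/L
g=p[1]+u*.023; g2=p[2]+u*.093; print("grasp",g,g2)
q=st["tcp_rot"];M=R.from_quat([q[1],q[2],q[3],q[0]]).as_matrix()
for G in(g,g2):print("tool delta cm",(M.T@(G-st["position"])*100).round(2))
print("tool x yaw",np.degrees(np.arctan2(M[1,0],M[0,0])))
r=f([(190,103),(323,107),(308,417),(187,415)],.057);print("rails",r.round(4).tolist(),r.mean(0))
d=load("w3.pkl");st=load("w3.st");E=ext(d,st); print("win",at_z(d,[(359,139)],.05,E))
b=at_z(d,[(315,158),(315,219)],.096,E);v=b[0]-b[1];print("bar",np.degrees(np.arctan2(v[1],v[0])))
E
```

```text
[[0.5483, -0.2779, 0.109], [0.5269, -0.2441, 0.109], [0.49, -0.186, 0.109]]
0.10882775094246598 -57.617188951498456
grasp [ 0.53923169 -0.26353236  0.109     ] [ 0.53985094 -0.26457858  0.109     ]
tool delta cm [ 3.33  1.81 13.43]
tool delta cm [ 3.45  1.82 13.43]
tool x yaw -57.21245133388223
rails [[0.5639, -0.2674, 0.057], [0.5299, -0.288, 0.057], [0.4773, -0.2035, 0.057], [0.5107, -0.1829, 0.057]] [ 0.52046943 -0.2354529   0.057     ]
win [[0.5477801  0.27458351 0.05      ]]
bar 130.7290365713401
```

Call:
jog_arm([
  [[0,0,0],[1.7,0.9,0],9.1],
  [[0,0,0],[1.7,0.9,0],9.1],
  [[0,0,0],[0,0,2.0],9.1],
  [[0,0,0],[0,0,2.0],9.1],
  [[0,0,0],[0,0,2.0],9.1],
  [[0,0,0],[0,0,2.0],9.1],
  [[0,0,0],[0,0,1.5],9.1],
  [[0,0,0],[0,0,0],9.1],
  [[0,0,0],[0,0,0],9.1],
])

```text
time: 11.4
position: [0.5399, -0.264, 0.1485]
tcp_rot: [-0.0, 0.879, -0.476, -0.001]
force: [-0.4, -0.4, 0.7]
grip_width: 0.0909
```

```bash
python3 look.py wrist w5; python3 - <<'E'
import cv2
t=cv2.imread("pics/w5.png")
cv2.imwrite("pics/c10.png",cv2.resize(t[80:290,210:430],None,fx=2.8,fy=2.8,interpolation=cv2.INTER_CUBIC))
E
```

```text
11.4 [ 0.5399 -0.264   0.1485] y [-0.838 -0.546  0.001] z [-0.001  0.001 -1.   ] q [-0.554  0.555  1.504  0.     1.084  2.01 ] F [-0.4  -0.44  0.65] w 0.0909
```

View pics/c10.png

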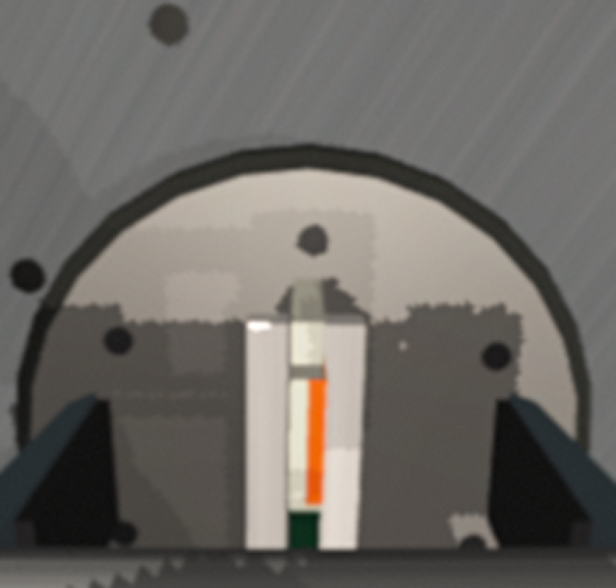

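```bash
python3 - <<'E'
from h import *
d=load("w5.pkl");st=load("w5.st");E=ext(d,st)
p=at_z(d,crop([(307,380),(304,512)],210,80,2.8),.109,E)
q=st["tcp_rot"];M=R.from_quat([q[1],q[2],q[3],q[0]]).as_matrix()
print(((p-st["position"])@M*100).round(2))
E
```

```text
[[ 1.52  0.13  3.95]
 [-2.32  0.05  3.95]]
```

Call:
jog_arm([
  [[0,0,0],[0,0.1,1.5],9.1],
  [[0,0,0],[0,0,1.5],9.1],
  [[0,0,0],[0,0,1.2],9.1],
  [[0,0,0],[0,0,0.9],9.1],
  [[0,0,0],[0,0,0],9.1],
  [[0,0,0],[0,0,0],4.0],
  [[0,0,0],[0,0,0],4.0],
  [[0,0,0],[0,0,0],4.0],
  [[0,0,0],[0,0,0],2.0],
  [[0,0,0],[0,0,0],2.0],
  [[0,0,0],[0,0,0],2.0],
  [[0,0,0],[0,0,0],2.0],
])

```text
time: 12.45
position: [0.5394, -0.2648, 0.098]
tcp_rot: [0.0, 0.879, -0.477, 0.0]
force: [0.2, -0.0, -0.8]
grip_width: 0.0469
```

Call:
jog_arm([
  [[0,0,0],[0,0,0],0.2],
  [[0,0,0],[0,0,0],0.2],
  [[0,0,0],[0,0,0],0.2],
  [[0,0,0],[0,0,0],0.2],
  [[0,0,0],[0,0,0],0.2],
  [[0,0,0],[0,0,0],0.2],
  [[0,0,0],[0,0,0],0.2],
  [[0,0,0],[0,0,0],0.2],
])

```text
time: 13.12
position: [0.5394, -0.2648, 0.0979]
tcp_rot: [-0.0, 0.879, -0.477, -0.0]
force: [-0.0, -0.1, 0.1]
grip_width: 0.0094
```

```bash
python3 look.py wrist w6; python3 - <<'E'
import cv2
t=cv2.imread("pics/w6.png")
cv2.imwrite("pics/c11.png",cv2.resize(t[80:290,210:430],None,fx=2.8,fy=2.8,interpolation=cv2.INTER_CUBIC))
E
```

```text
13.1167 [ 0.5394 -0.2648  0.0979] y [-0.839 -0.544 -0.   ] z [ 0.  0. -1.] q [-0.556  0.62   1.549  0.     0.973  2.01 ] F [-0.03 -0.1   0.06] w 0.0094
```

View pics/c11.png

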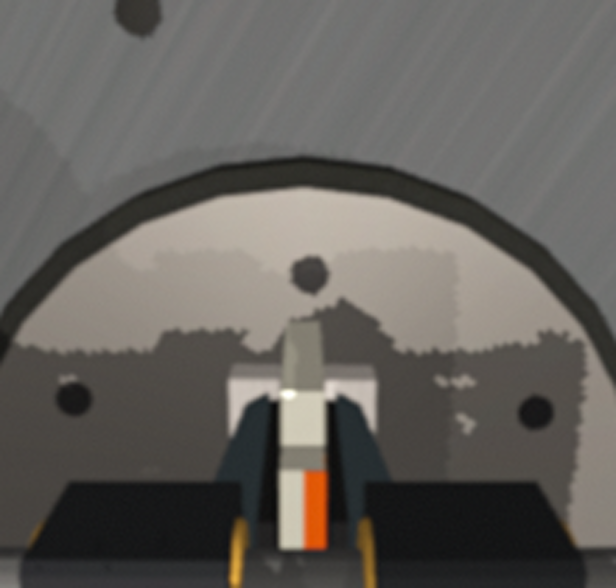

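The fingers are closed on the frosted part, with the orange strip inside. I'll lift straight up.

Call:
jog_arm([
  [[0,0,0],[0,0,0],0.2],
  [[0,0,0],[0,0,0],0.2],
  [[0,0,0],[0,0,-0.4],0.2],
  [[0,0,0],[0,0,-0.6],0.2],
  [[0,0,0],[0,0,-0.8],0.2],
  [[0,0,0],[0,0,-1.0],0.2],
  [[0,0,0],[0,0,-1.0],0.2],
  [[0,0,0],[0,0,-1.0],0.2],
  [[0,0,0],[0,0,-1.0],0.2],
  [[0,0,0],[0,0,-1.0],0.2],
  [[0,0,0],[0,0,0],0.2],
  [[0,0,0],[0,0,0],0.2],
])

```text
time: 14.17
position: [0.5397, -0.2649, 0.1666]
tcp_rot: [0.0, 0.879, -0.477, 0.001]
force: [-0.4, -0.8, -2.2]
grip_width: 0.0094
```

```bash
python3 look.py scene s2; python3 - <<'E'
import cv2
t=cv2.imread("pics/s2.png")
cv2.imwrite("pics/c12.png",cv2.resize(t[100:290,180:340],None,fx=3.1,fy=3.1,interpolation=cv2.INTER_CUBIC))
E
```

```text
14.1667 [ 0.5397 -0.2649  0.1666] y [-0.839 -0.544 -0.001] z [ 0.001 -0.001 -1.   ] q [-0.556  0.533  1.488 -0.     1.119  2.01 ] F [-0.43 -0.78 -2.2 ] w 0.0094
```

View pics/c12.png

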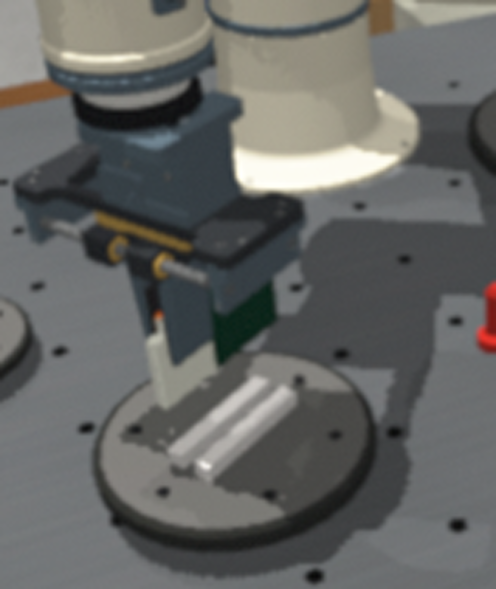

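The plate is clear of the rack and held. I'll raise it, carry it over and turn it.

Call:
jog_arm([
  [[0,0,0],[0,0,-1.5],0.2],
  [[0,0,0],[0,0,-2.2],0.2],
  [[0,0,0],[0,0,-2.2],0.2],
  [[0,0,0],[0,0,-2.2],0.2],
  [[0,0,0],[0,0,-2.2],0.2],
  [[0,0,0],[0,0,-2.2],0.2],
  [[0,0,0],[-0.8,-0.5,-0.9],0.2],
  [[0,0,0],[-1.6,-1.0,0],0.2],
  [[0,0,0],[-2.5,-1.5,0],0.2],
  [[0,0,0],[-2.5,-1.5,0],0.2],
  [[0,0,0],[-2.5,-1.5,0],0.2],
  [[0,0,0],[-2.5,-1.5,0],0.2],
])

```text
time: 15.22
position: [0.534, -0.1179, 0.2987]
tcp_rot: [0.0, 0.879, -0.477, -0.001]
force: [0.4, 0.3, -1.1]
grip_width: 0.0091
```

Call:
jog_arm([
  [[0,0,0],[-2.5,-1.5,0],0.2],
  [[0,0,0],[-2.5,-1.5,0],0.2],
  [[0,0,0],[-2.5,-1.5,0],0.2],
  [[0,0,0],[-2.5,-1.5,0],0.2],
  [[0,0,0],[-2.5,-1.5,0],0.2],
  [[0,0,0],[-2.5,-1.5,0],0.2],
  [[0,0,0],[-2.5,-1.5,0],0.2],
  [[0,0,0],[-2.5,-1.5,0],0.2],
  [[0,0,0],[-2.5,-1.6,0],0.2],
  [[0,0,0],[-2.5,-1.6,0],0.2],
  [[0,0,0],[-1.5,-1.0,0],0.2],
  [[0,0,0],[0,0,0],0.2],
])

```text
time: 16.22
position: [0.5253, 0.1941, 0.2986]
tcp_rot: [0.0, 0.879, -0.476, -0.001]
force: [-0.7, 0.5, -1.8]
grip_width: 0.0091
```

Call:
jog_arm([
  [[0,0,-0.06],[0,0,0],0.2],
  [[0,0,-0.12],[0,0,0],0.2],
  [[0,0,-0.12],[0,0,0],0.2],
  [[0,0,-0.12],[0,0,0],0.2],
  [[0,0,-0.12],[0,0,0],0.2],
  [[0,0,-0.12],[0,0,0],0.2],
  [[0,0,-0.12],[0,0,0],0.2],
  [[0,0,-0.12],[0,0,0],0.2],
  [[0,0,-0.12],[0,0,0],0.2],
  [[0,0,-0.12],[0,0,0],0.2],
  [[0,0,-0.12],[0,0,0],0.2],
  [[0,0,-0.12],[0,0,0],0.2],
])

```text
time: 17.22
position: [0.5257, 0.1904, 0.2988]
tcp_rot: [0.0, 0.981, 0.194, -0.001]
force: [-0.3, 0.0, -1.2]
grip_width: 0.0088
```

Call:
jog_arm([
  [[0,0,-0.12],[0,0,0],0.2],
  [[0,0,-0.12],[0,0,0],0.2],
  [[0,0,-0.12],[0,0,0],0.2],
  [[0,0,-0.12],[0,0,0],0.2],
  [[0,0,-0.12],[0,0,0],0.2],
  [[0,0,-0.12],[0,0,0],0.2],
  [[0,0,-0.12],[0,0,0],0.2],
  [[0,0,-0.12],[0,0,0],0.2],
  [[0,0,-0.12],[0,0,0],0.2],
  [[0,0,-0.12],[0,0,0],0.2],
  [[0,0,-0.12],[0,0,0],0.2],
  [[0,0,-0.12],[0,0,0],0.2],
])

```text
time: 18.22
position: [0.5257, 0.1904, 0.2988]
tcp_rot: [-0.001, 0.61, 0.793, -0.001]
force: [-0.2, 0.4, -1.7]
grip_width: 0.0089
```

```bash
python3 look.py scene s3
```

```text
18.2167 [0.5257 0.1904 0.2988] y [ 0.966  0.257 -0.002] z [-0.002 -0.    -1.   ] q [ 0.241  0.345  1.418  0.     1.381 -0.019] F [-0.22  0.37 -1.74] w 0.0089
```

View pics/s3.png

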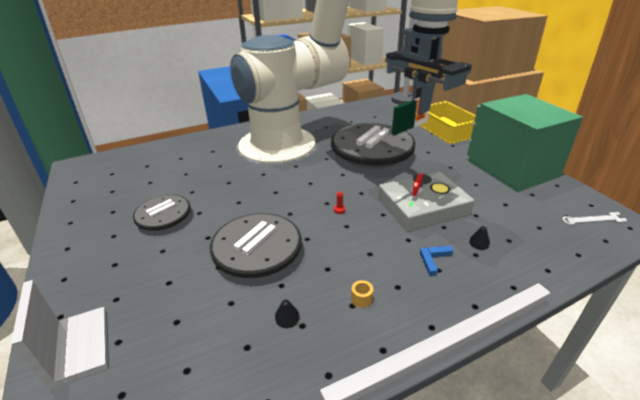

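Call:
jog_arm([
  [[0,0,-0.1],[0,0,0],0.2],
  [[0,0,0],[1.5,0,0],0.2],
  [[0,0,0],[2.5,0,0],0.2],
  [[0,0,0],[2.5,0,0],0.2],
  [[-0.05,0,0],[0.5,0,0],0.2],
  [[-0.1,0,0],[0,0,0],0.2],
  [[-0.1,0,0],[0,0,0],0.2],
  [[-0.1,0,0],[0,0,0],0.2],
  [[-0.1,0,0],[0,0,0],0.2],
  [[-0.1,0,0],[0,0,0],0.2],
  [[-0.1,0,0],[0,0,0],0.2],
  [[-0.1,0,0],[0,0,0],0.2],
])

```text
time: 19.27
position: [0.501, 0.2559, 0.3]
tcp_rot: [0.209, 0.533, 0.762, 0.302]
force: [2.4, -0.6, -3.5]
grip_width: 0.0091
```

Call:
jog_arm([
  [[-0.04,0,0],[0,0,0],0.2],
  [[0,0,0],[0,0,0],0.2],
  [[0,0,0],[0,0,0],0.2],
])

```text
time: 19.52
position: [0.5015, 0.2559, 0.299]
tcp_rot: [0.218, 0.529, 0.758, 0.314]
force: [1.1, 0.8, -2.4]
grip_width: 0.0085
```

```bash
python3 look.py scene s4;python3 - <<'E'
from h import *
import cv2
t=cv2.imread("pics/s4.png")
cv2.imwrite("pics/c13.png",cv2.resize(t[40:240,350:510],None,fx=3,fy=3,interpolation=cv2.INTER_CUBIC))
st=load("s4.st"); q=st["tcp_rot"];M=R.from_quat([q[1],q[2],q[3],q[0]]).as_matrix()
# label in tool: tool x=plate y, y=plate x, z=-plate z; TCP at plate (0,33,54)
l=np.array([.002,.0045,.029]); L=st["position"]+M@l
print("label",L); tgt=np.array([.548,.2735,.15]); print("delta tool cm",(M.T@(tgt-L)*100).round(2), (tgt-L).round(4))
print("tilt",np.degrees(np.arccos(M[2,1])))
P=lambda x,y,z: st["position"]+M@np.array([y-.033,x,.054-z])
for c in [(0,-60,0),(0,60,0),(0,-60,65)]: print(c,P(*np.array(c)/1000).round(3))
E
```

```text
19.5167 [0.5015 0.2559 0.299 ] y [0.664 0.243 0.707] z [ 0.663  0.245 -0.707] q [ 0.374  0.13   2.045 -0.08   0.182  0.096] F [ 1.1   0.77 -2.41] w 0.0085
label [0.52301821 0.26598765 0.28161941]
delta tool cm [-0.17 -7.46 11.15] [ 0.025   0.0075 -0.1316]
tilt 45.0275330300339
(0, -60, 0) [0.569 0.182 0.261]
(0, 60, 0) [0.528 0.294 0.261]
(0, -60, 65) [0.526 0.166 0.307]
```

View pics/c13.png

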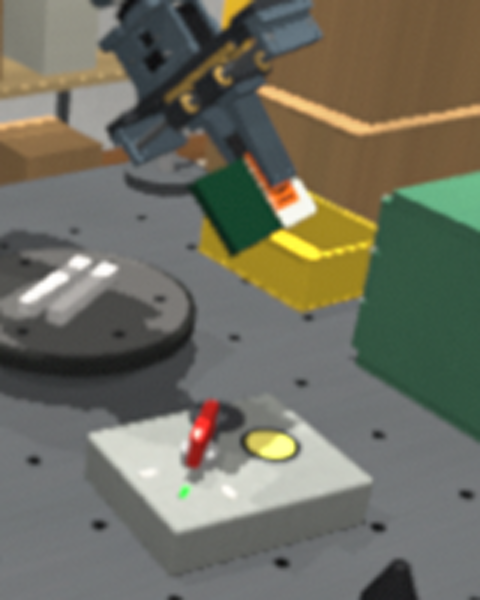

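The plate is tilted 45° with its label up-outward, but joint 5 is near its limit (0.18 against 0.12), so going lower this way may not reach. I'll fit a kinematic model to plan a reachable heading.

```bash
cat > kin.py <<'E'
from h import *
import glob
Ry=lambda a:R.from_euler('y',a).as_matrix(); Rz=lambda a:R.from_euler('z',a).as_matrix()
def fk(q,p,s4=1):
    a1,off,d1,L2,a3,L3,L6=p
    A=Rz(q[0]);B=A@Ry(q[1]);C=B@Ry(q[2]);D=C@Rz(s4*q[3])@Ry(q[4])
    P=A@np.array([a1,off,d1])+B@np.array([0,0,L2])+C@np.array([a3,0,L3])+D@np.array([0,0,L6])
    return P,D@Rz(q[5])@Rz(np.pi/2), (C@np.array([a3,0,L3])+A@np.array([a1,off,d1])+B@np.array([0,0,L2]))
def Mq(q): return R.from_quat([q[1],q[2],q[3],q[0]]).as_matrix()
def fit():
    S=[load(f) for f in sorted(glob.glob("*.st"))]
    f=lambda p,s4=1:np.concatenate([np.r_[(fk(s["q"],p,s4)[0]-s["position"]),.3*(fk(s["q"],p,s4)[1]-Mq(s["tcp_rot"])).ravel()] for s in S])
    r=least_squares(lambda p:np.r_[f(p),1e-5*(p-[0,0,.4,.4,0,.4,.25])],[0,.06,.4,.4,0,.4,.25]); return r.x,np.abs(f(r.x)).max(),np.abs(f(r.x,-1)).max()
LO=np.array([-2.91,-.82,.22,-1.22,.12,-3.08]);HI=np.array([2.91,2.16,2.67,4.37,2.79,3.08])
E
python3 - <<'E'
from kin import *
p,e,e2=fit(); print(p.round(4),e,e2)
st=load("s4.st")
win=np.array([.548,.2735]); l=np.array([.002,.0045,.029])
rng=np.random.default_rng(0)
m=np.array([.1]*6)
for tilt in (35,40,45):
  for h in range(-180,180,30):
    # plate axes
    H=np.array([np.cos(np.radians(h)),np.sin(np.radians(h)),0]);Z=np.array([0,0,1.]);t=np.radians(tilt)
    y=H*np.cos(t)+Z*np.sin(t); z=H*np.sin(t)-Z*np.cos(t); x=np.cross(y,z); M=np.c_[x,y,z]
    T=np.r_[win,.15]-M@l
    best=[]
    for k in range(12):
        q0=st["q"]+rng.normal(0,.7,6)*np.array([.5,.5,.5,1.5,1,2]) ; q0=np.clip(q0,LO+.11,HI-.11)
        r=least_squares(lambda q:np.r_[(fk(q,p)[0]-T)*3,(fk(q,p)[1]-M).ravel()],q0,bounds=(LO+.1,HI-.1))
        if r.cost<1e-5 and not any(np.abs(r.x-b).max()<.05 for b in best): best.append(r.x)
    for b in best: print(tilt,h,b.round(2))
E
```

```text
[-0.      0.0596  0.2566  0.5968  0.1179  0.3844  0.3307] 9.612058926578015e-10 0.044914685791799074
35 -180 [ 0.27  0.87  0.93  0.17  1.94 -2.85]
35 -120 [ 0.54  0.85  0.97 -0.3   1.86  2.62]
35 -90 [ 0.64  0.76  1.18 -0.48  1.6   2.3 ]
35 -60 [ 0.71  0.64  1.45 -0.64  1.25  2.02]
35 -30 [ 0.69  0.52  1.73 -0.81  0.84  1.75]
35 0 [ 0.54  0.43  1.95 -0.94  0.37  1.36]
35 60 [ 0.07  0.45  1.9   0.92  0.64 -1.69]
35 90 [ 0.01  0.55  1.66  0.72  1.06 -1.97]
35 120 [ 0.05  0.67  1.38  0.54  1.43 -2.22]
35 150 [ 0.15  0.79  1.11  0.37  1.73 -2.5 ]
40 -180 [ 0.27  0.92  0.86  0.19  2.04 -2.85]
40 -120 [ 0.55  0.9   0.9  -0.34  1.95  2.62]
40 -90 [ 0.67  0.8   1.14 -0.53  1.66  2.32]
40 -60 [ 0.74  0.67  1.45 -0.71  1.29  2.09]
40 -30 [ 0.73  0.54  1.76 -0.95  0.85  1.91]
40 60 [ 0.02  0.47  1.95  1.14  0.65 -1.94]
40 90 [-0.04  0.58  1.68  0.81  1.09 -2.08]
40 120 [ 0.02  0.71  1.36  0.6   1.48 -2.26]
40 150 [ 0.13  0.83  1.07  0.41  1.81 -2.51]
45 -180 [ 0.26  0.98  0.79  0.22  2.14 -2.84]
45 -120 [ 0.56  0.96  0.84 -0.38  2.04  2.61]
45 -90 [ 0.69  0.84  1.11 -0.58  1.73  2.33]
45 -60 [ 0.78  0.71  1.44 -0.78  1.33  2.16]
45 -30 [ 0.77  0.58  1.79 -1.08  0.88  2.07]
45 30 [ 0.25  0.45  2.17  2.45  0.31 -2.68]
45 60 [-0.02  0.5   2.01  1.34  0.69 -2.18]
45 90 [-0.08  0.61  1.7   0.9   1.12 -2.18]
45 120 [-0.01  0.74  1.35  0.65  1.53 -2.3 ]
45 150 [ 0.11  0.88  1.03  0.46  1.88 -2.51]
```

```bash
cat > sim.py <<'E'
from kin import *
p,_,_=fit()
def sim(st,rows):
    q=st["q"].copy();P,M,_=fk(q,p); dqm=0
    lim=np.array([1.89,1.89,2.57,3.01,3.01,3.01])
    for w,d in rows:
        P=P+M@np.array(d)/100; M=M@R.from_rotvec(w).as_matrix()
        r=least_squares(lambda x:np.r_[(fk(x,p)[0]-P)*3,(fk(x,p)[1]-M).ravel()],q)
        f=np.abs((r.x-q)*12/lim).max(); dqm=max(dqm,f)
        if r.cost>1e-8 or (r.x<LO).any() or (r.x>HI).any(): print("BAD",r.cost,r.x.round(3))
        q=r.x
    print("max speed frac",round(dqm,2),"q",q.round(3),"P",P.round(4)); return q,P,M
E
python3 - <<'E'
from sim import *
st=load("s4.st"); l=np.array([.002,.0045,.029])
rows=[([.098,0,0],[0,0,0])]*8+[([0,0,-.116],[0,0,0])]*12
sim(st,rows)
rows+=[([-.0785,0,0],[0,0,0])]*10
q,P,M=sim(st,rows)
print("heading",np.degrees(np.arctan2(M[1,1],M[0,1])),"label",P+M@l)
dl=np.array([.548,.2735,.15])-(P+M@l); print("delta",dl, "tool cm",(M.T@dl*100).round(2))
n=8; sim(st,rows+[([0,0,0],M.T@dl*100/n)]*n)
E
```

```text
max speed frac 0.72 q [ 3.650e-01  3.490e-01  1.410e+00  1.000e-03  1.381e+00 -1.380e+00] P [0.5015 0.2559 0.299 ]
max speed frac 0.72 q [-0.063  0.416  1.593  0.77   1.42  -2.045] P [0.5015 0.2559 0.299 ]
heading 99.9919010347338 label [0.49543699 0.2789196  0.28165118]
delta [ 0.05256301 -0.0054196  -0.13165118] tool cm [ -5.07 -10.34   8.28]
max speed frac 0.72 q [-0.067  0.652  1.584  0.806  1.262 -2.212] P [0.5541 0.2505 0.1673]
```

A heading of about 100° works well within limits. I'll untilt, turn, tilt again.

Call:
jog_arm([
  [[0.04,0,0],[0,0,0],0.2],
  [[0.05,0,0],[0,0,0],0.2],
  [[0.06,0,0],[0,0,0],0.2],
  [[0.08,0,0],[0,0,0],0.2],
  [[0.1,0,0],[0,0,0],0.2],
  [[0.1,0,0],[0,0,0],0.2],
  [[0.1,0,0],[0,0,0],0.2],
  [[0.1,0,0],[0,0,0],0.2],
  [[0.1,0,0],[0,0,0],0.2],
  [[0.06,0,0],[0,0,0],0.2],
  [[0,0,-0.1],[0,0,0],0.2],
  [[0,0,-0.1],[0,0,0],0.2],
])

```text
time: 20.57
position: [0.5035, 0.2569, 0.3002]
tcp_rot: [-0.001, 0.485, 0.874, -0.001]
force: [0.2, -0.2, -1.5]
grip_width: 0.0089
```

Call:
jog_arm([
  [[0,0,-0.1],[0,0,0],0.2],
  [[0,0,-0.1],[0,0,0],0.2],
  [[0,0,-0.1],[0,0,0],0.2],
  [[0,0,-0.1],[0,0,0],0.2],
  [[0,0,-0.1],[0,0,0],0.2],
  [[0,0,-0.1],[0,0,0],0.2],
  [[0,0,-0.1],[0,0,0],0.2],
  [[0,0,-0.1],[0,0,0],0.2],
  [[0,0,-0.1],[0,0,0],0.2],
  [[0,0,-0.1],[0,0,0],0.2],
  [[0,0,-0.1],[0,0,0],0.2],
  [[0,0,-0.1],[0,0,0],0.2],
])

```text
time: 21.57
position: [0.5028, 0.2566, 0.3006]
tcp_rot: [-0.001, -0.094, 0.996, 0.0]
force: [0.2, 0.2, -2.3]
grip_width: 0.0086
```

Call:
jog_arm([
  [[-0.04,0,0],[0,0,0],0.2],
  [[-0.08,0,0],[0,0,0],0.2],
  [[-0.08,0,0],[0,0,0],0.2],
  [[-0.08,0,0],[0,0,0],0.2],
  [[-0.08,0,0],[0,0,0],0.2],
  [[-0.08,0,0],[0,0,0],0.2],
  [[-0.08,0,0],[0,0,0],0.2],
  [[-0.08,0,0],[0,0,0],0.2],
  [[-0.08,0,0],[0,0,0],0.2],
  [[-0.08,0,0],[0,0,0],0.2],
  [[-0.03,0,0],[0,0,0],0.2],
  [[0,0,0],[0,0,0],0.2],
])

```text
time: 22.57
position: [0.5029, 0.2553, 0.2994]
tcp_rot: [-0.037, -0.083, 0.919, 0.384]
force: [1.1, 0.4, -1.0]
grip_width: 0.0086
```

```bash
python3 look.py scene s5;python3 - <<'E'
from sim import *
t=cv2.imread("pics/s5.png")
cv2.imwrite("pics/c14.png",cv2.resize(t[40:240,350:510],None,fx=3,fy=3,interpolation=cv2.INTER_CUBIC))
st=load("s5.st"); M=Mq(st["tcp_rot"]); l=np.array([.002,.0045,.029]); L=st["position"]+M@l
dl=np.array([.548,.2735,.15])-L; print("label",L,"tilt",np.degrees(np.arccos(M[2,1])),"head",np.degrees(np.arctan2(M[1,1],M[0,1])),"tool cm",(M.T@dl*100).round(2))
sim(st,[([0,0,0],M.T@dl*100/8)]*8)
E
```

```text
22.5667 [0.5029 0.2553 0.2994] y [-0.125  0.692  0.711] z [-0.131  0.699 -0.703] q [-0.065  0.423  1.583  0.769  1.434 -2.046] F [ 1.08  0.42 -0.95] w 0.0086
label [0.49660707 0.27834693 0.28220255] tilt 44.67282592769988 head 100.21159045463527 tool cm [ -5.02 -10.38   8.28]
max speed frac 0.19 q [-0.067  0.657  1.576  0.804  1.274 -2.212] P [0.5543 0.2505 0.1672]
```

View pics/c14.png

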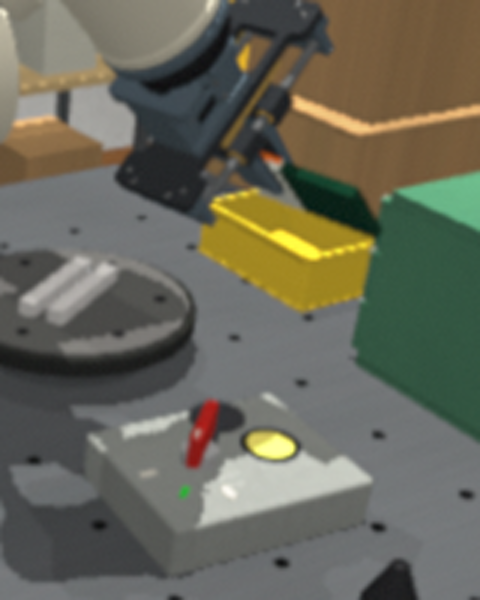

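Call:
jog_arm([
  [[0,0,0],[-0.3,-0.6,0.5],0.2],
  [[0,0,0],[-0.6,-1.3,1.0],0.2],
  [[0,0,0],[-0.6,-1.3,1.0],0.2],
  [[0,0,0],[-0.6,-1.3,1.0],0.2],
  [[0,0,0],[-0.6,-1.3,1.0],0.2],
  [[0,0,0],[-0.6,-1.3,1.0],0.2],
  [[0,0,0],[-0.6,-1.3,1.0],0.2],
  [[0,0,0],[-0.6,-1.0,0.8],0.2],
  [[0,0,0],[-0.6,-0.6,0.6],0.2],
  [[0,0,0],[-0.5,-0.4,0.4],0.2],
  [[0,0,0],[0,0,0],0.2],
  [[0,0,0],[0,0,0],0.2],
])

```text
time: 23.62
position: [0.5598, 0.2526, 0.1677]
tcp_rot: [-0.036, -0.084, 0.919, 0.383]
force: [0.0, -0.2, -2.0]
grip_width: 0.009
```

```bash
python3 look.py scene s6;python3 look.py top t6;python3 look.py wrist w8; python3 - <<'E'
from sim import *
t=cv2.imread("pics/s6.png")
cv2.imwrite("pics/c15.png",cv2.resize(t[80:240,350:510],None,fx=3.5,fy=3.5,interpolation=cv2.INTER_CUBIC))
st=load("w8.st"); M=Mq(st["tcp_rot"]); l=np.array([.002,.0045,.029]); L=st["position"]+M@l
dl=np.array([.548,.2735,.15])-L; print("label",L,"tilt",np.degrees(np.arccos(M[2,1])),"tool cm",(M.T@dl*100).round(2),"F",st["force"])
P=lambda x,y,z: st["position"]+M@np.array([y-33,x,54-z])/1000
C=[P(4.5,17,65),P(4.5,48,65),P(4.5,60,0),P(4.5,-60,0),P(4.5,-60,65),P(4.5,10,0),P(4.5,35,25),P(4.5,60,53)]
for n in("s6","t6"):
    d=load(n+".pkl"); uv=proj(d,C); print(n,uv.round(1).tolist())
d=load("w8.pkl");E=ext(d,st);print("w8",proj(d,C,E).round(1).tolist())
E
```

```text
23.6167 [0.5598 0.2526 0.1677] y [-0.128  0.693  0.71 ] z [-0.131  0.698 -0.704] q [-0.063  0.661  1.562  0.802  1.278 -2.204] F [ 0.   -0.19 -2.01] w 0.009
23.6667 [0.5597 0.2525 0.168 ] y [-0.128  0.693  0.71 ] z [-0.13   0.698 -0.704] q [-0.063  0.661  1.562  0.802  1.278 -2.204] F [-0.23  0.49 -1.25] w 0.0089
23.7167 [0.5597 0.2524 0.1682] y [-0.128  0.693  0.71 ] z [-0.13   0.698 -0.704] q [-0.063  0.66   1.562  0.802  1.278 -2.204] F [-0.2  -0.49 -1.29] w 0.0088
label [0.5533659  0.27538083 0.15094572] tilt 44.77000291516424 tool cm [ 0.56 -0.13  0.01] F [-0.1992898  -0.48636818 -1.28994694]
s6 [[447.6, 151.6], [437.7, 147.0], [443.1, 156.0], [481.6, 174.8], [474.0, 164.1], [458.4, 163.5], [447.3, 155.6], [435.8, 147.3]]
t6 [[191.7, 134.7], [190.7, 148.3], [176.9, 160.5], [180.7, 111.3], [194.0, 101.9], [178.5, 139.6], [182.7, 147.2], [187.8, 154.9]]
w8 [[326.3, 293.7], [326.9, 245.7], [324.3, 192.9], [323.4, 322.3], [325.2, 389.9], [323.9, 252.1], [324.9, 236.9], [326.4, 217.6]]
```

View pics/c15.png

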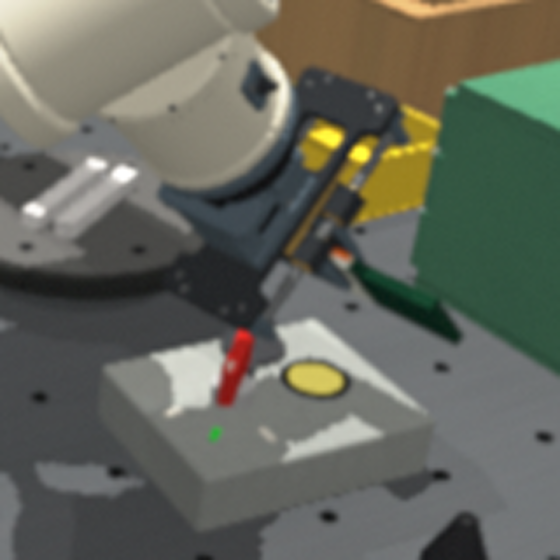

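View pics/t6.png

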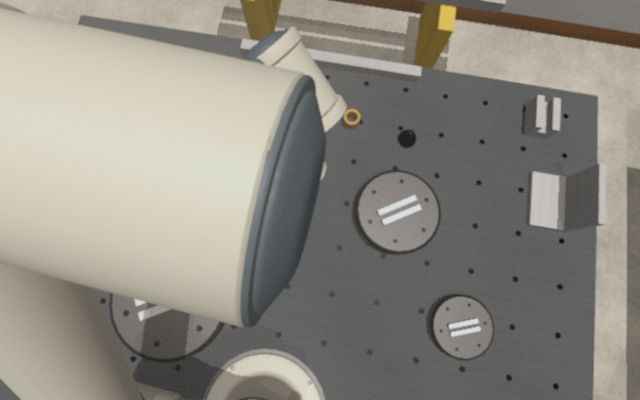

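View pics/w8.png

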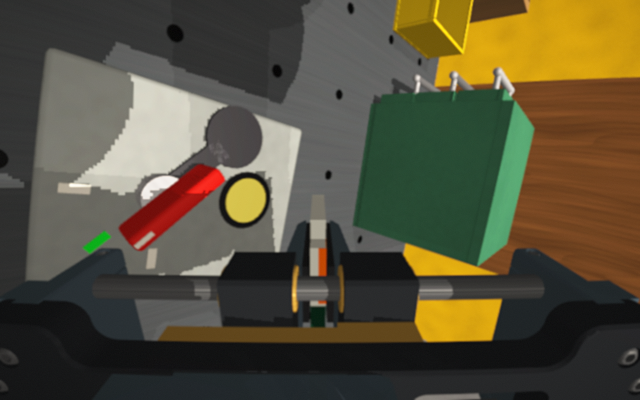

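Wrist view: the plate end is at (318,195), where the projection gives about (324,193). The glass corner in the scene crop is at (460,338), where projection gives (460,332). So the plate hasn't slipped. The window is lit at (245,200) and the handle line is still on the green mark. A 5.5 mm correction remains.

Call:
jog_arm([
  [[0,0,0],[0.3,0,0],0.2],
  [[0,0,0],[0.2,-0.1,0],0.2],
  [[0,0,0],[0,0,0],0.2],
  [[0,0,0],[0,0,0],0.2],
  [[0,0,0],[0,0,0],0.2],
  [[0,0,0],[0,0,0],0.2],
  [[0,0,0],[0,0,0],0.2],
  [[0,0,0],[0,0,0],0.2],
])

```text
time: 24.43
position: [0.5549, 0.2507, 0.1668]
tcp_rot: [-0.036, -0.084, 0.919, 0.383]
force: [0.6, 0.5, -1.0]
grip_width: 0.0086
```

```bash
python3 look.py wrist w9; python3 - <<'E'
from sim import *
st=load("w9.st"); M=Mq(st["tcp_rot"]); l=np.array([.002,.0045,.029]); L=st["position"]+M@l
print("label",L,"err",L-np.array([.548,.2735,.15]),"tilt",np.degrees(np.arccos(M[2,1])),"dq",np.abs(st["dq"]).max())
t=cv2.imread("pics/w9.png");cv2.imwrite("pics/c16.png",cv2.resize(t[90:340,20:350],None,fx=2.2,fy=2.2))
d=load("w8.pkl");s=load("w8.st");E=ext(d,s);print("win",at_z(d,[(245,200)],.05,E))
b=at_z(d,[(218,170),(132,238)],.096,E);v=b[0]-b[1];print("bar",np.degrees(np.arctan2(v[1],v[0])))
E
```

```text
24.4333 [0.5549 0.2507 0.1668] y [-0.127  0.693  0.71 ] z [-0.131  0.698 -0.704] q [-0.067  0.658  1.575  0.803  1.273 -2.213] F [ 0.59  0.55 -1.03] w 0.0086
label [0.54859724 0.27368231 0.14954489] err [ 0.00059724  0.00018231 -0.00045511] tilt 44.75638182395047 dq 0.0022640805460281475
win [[0.54799521 0.27220698 0.05      ]]
bar 129.796383506004
```

View pics/c16.png

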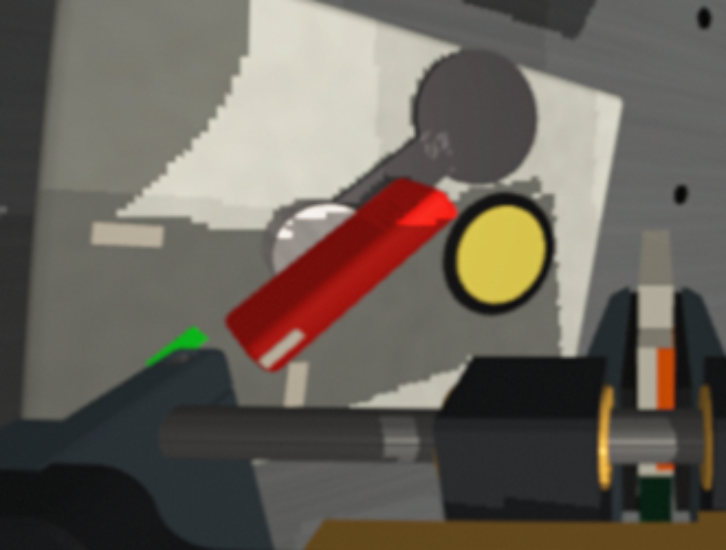

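The bar measures 129.8°, so 45° open. The label is within 1 mm of the aim point, tilted 44.8°, and the arm is still. I'll hand it in.

```bash
python3 -c "
from station import ticket; print(ticket.sign_off())"
```

```text
the job is handed in; nothing more can be done
None
```

The job is handed in at about 24 s of the 58 s. No verdict was reported, so this rests on my own last checks:

- **Handle:** I turned it to the green mark. The last wrist picture puts the bar at 129.8° in world axes, which is about 45° open.
- **Plate:** I gripped it on the frosted end about 33 mm from its middle, lifted it out of the middle-sized turntable's rack and carried it over the window. Comparing pictures with the predicted plate outline showed no slip in the grip.
- **Final pose:** The label point works out about 1 mm from the window centre seen from above and 99.5 mm over it. The label face is 44.8° from straight up, and the arm was still. The measured force was about 1 to 2 N downward, in line with the plate's weight, so nothing suggests it is touching anything else.
- **Change of plan:** My first 45° lean, facing away from the base, left joint 5 near its limit. I untilted, turned the plate about 80° and leaned it again so the gripper came in from the handle side.
- **Bystanders:** I kept clear of them all. The last full scene picture, taken after the lift, shows all five where they stood. The final top view showed only the bushing and one cone; the arm hid the pin, the other cone and the square.

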